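# Take a sample cheese from under the rack with the tongs

### The job

Pick up the steel tongs, reach in under the wire rack from its open front and close them on the small round cheese. Lift it off its board before you draw it out, do not bump the rack, touch the cheese only with the tongs, and leave the other cheeses, the round box and the carton where they are. Finish while holding the cheese up in the tongs in front of the rack, the whole cheese clearly higher than the rack's deck.

Things in the scene. Friction and masses are not known exactly. Their poses are not given: they have to be found in the camera images.
- tongs_grip (a point): Point between the rubber grips of the steel tongs, on their midline, half-way up. The tongs lie flat on a white board 10 mm thick, arms side by side, 22 mm tall. x points from pivot to jaws, y to the left arm, z up. Pivot 105 mm and rear ring 151 mm behind, jaw tips 136 mm ahead. The grips reach 45 mm fore and aft; here the tongs measure 62 mm over the grips when open. Mass 0.12 kg.
- tongs_jaws (a point): Point midway between the jaws, half-way up, 115 mm ahead of tongs_grip on the midline; same axes. Each jaw is a scoop 22 mm tall and 42 mm long (21 mm either side of this point), its flat middle 18 mm long, its ends turned in by 5 mm. Gap between the flats 82 mm when open; each mm off the width over the grips takes about 2.1 mm off it.
- tongs_left: Left (+y) arm of the tongs with its jaw; origin at its hinge, on the underside, x along the arm. A spring holds the tongs open: squeezing the grips takes about 7 N at first and 10 N when the jaws are 44 mm apart (then about 42 mm over the grips). The grips' outsides are parallel at 55 mm over them. Both arms move equally; let go, they spring open.
- tongs_right: Right (-y) arm of the tongs, mirror image of the left one.
- drum_center (a point): Centre of the small round cheese: an upright ivory drum, 44 mm in diameter, 36 mm tall, about 0.06 kg, loose. It stands on the wooden board under the rack (board top 15 mm above the bench, this point 33 mm) in one of three places about 100 mm apart along the rack's y, 32 to 44 mm behind the front edge. Nothing stands between it and the open front.
- rack: Fixed wire shelf rack, 400 mm wide (y), 170 mm deep (x), open at front and back. Origin on the bench under the deck's middle; front edge at x = -89 mm, facing the robot (-x); deck underside 118 mm, top 129 mm above the bench; end frames at y = +-195 mm. The fixed wooden board under it reaches to x = -75 mm and is 15 mm thick.
- pyramid: Blunt ivory pyramid cheese on the same board, 50 mm square at the base, 42 mm tall, loose; origin at the centre of its underside. Leave it.
- brick: Rectangular ivory cheese block on the same board, 45 x 50 x 26 mm tall, loose; origin at the centre of its underside. Leave it.
- round_box: Round chip-wood cheese box standing on the bench to the right of the rack, 113 mm in diameter, 32 mm tall, loose; origin at the centre of its underside. Leave it.
- carton: White carton standing on the bench beyond the chopping board, 90 x 120 x 60 mm tall, loose; origin at the centre of its underside. Leave it.
Not all that is in view belongs to the job. Leave any yellow look-alike of the part that bears drum_center alone.

How it is judged:
By the outcome, as a careful person would: the job done as asked, in the order asked, and still so for the second after the job is handed in, while the arm keeps its last pose, push and grip.
It also fails if it takes over 48 s, if anything falls off the work surface, if the arm or the gripper's body presses on something with over 40 N, if the wrist force passes 120 N, or if a joint passes its speed limit or range.

### The arm

A 6-joint arm with a two-finger parallel gripper is mounted at the origin on the work surface. World frame = base frame: x ahead of the robot, y to its left, z up, the work surface at z = 0. Lengths are in m, angles in rad, forces in N, time in s.
With the tool pointing down it reaches from about 0.275 to 0.875 m from the base axis. Payload 12.5 kg.
Tool frame: the origin (TCP) lies at the very end of the fingers, on their centre line; the grasp point (between the pads) lies 19 mm behind it; z points along the fingers, y is the line along which they close (so a half turn about z gives the same grasp; the last joint's range is limited). The gripper opens to 85 mm and grips with 20 to 120 N. Pads are 22 mm wide; open, the fingers measure 114 mm over their backs; the gripper's body (76 mm by 85 mm) begins 54 mm behind the grasp point. The pads swing forward as they close: fully open they stand 13 mm farther back than shut.
Start: joints at [-1.268, 0.351, 1.652, -0, 1.139, -0.085], TCP at [0.208, -0.509, 0.231] pointing down, gripper open.
Joint ranges: [-2.75, 2.75], [-0.79, 2.1], [0.01, 2.65], [-1.57, 4.71], [0.07, 3.14], [-2.87, 2.87]. Speed limits (rad/s): [2.22, 2.22, 2.79, 3.14, 3.14, 3.14].

### API

Orientations are given as a 3x3 rotation matrix whose columns are the frame's x, y, z axes.
In Python, from bench import manip gives the robot as it stands. Calls block until the motion is done:
- manip.move_ptp(position, orientation): joint-space move of the TCP to a pose.
- manip.move_l(position, attitude=None, max_speed=0.15): straight line of the TCP; attitude=None keeps the orientation; max_speed is the mean speed in m/s.
- manip.move_j(angles): joint-space move.
- manip.set_gripper(opening, effort=None): opening from 0.0 (shut) to 1.0 (fully open); effort is the grip in N (None keeps the last); returns when the fingers have stopped.
- manip.dwell(seconds).
- manip.inverse_kinematics(position, orientation): joint angles nearest the present ones, or None.
- manip.grab_frame(name): name is "side" or "top" or "wrist"; returns (picture, depth): 384x512x3 uint8, red, green, blue; 384x512 float32, m along the optical axis (not along the pixel's ray), 0 where there is no reading.
- manip.get_calibration(name): a dict with "camera_matrix" (3x3 intrinsics, pixels), "R" (3x3) and "t" (3): a world point X has camera coordinates R X + t. Camera axes: x right, y down, z forward; pixel columns grow to the right and rows downward; lengths in m; the calibration is good to about 2 mm. The wrist camera is an equidistant fisheye: a pixel r from the principal point sees the ray r / f radians off the axis. A picture is of the moment at which its call begins: read the wrist's pose just before it. get_calibration takes no time and is no camera call; for the wrist camera it gives the pose at the moment of the call.
A pose or a line that the arm cannot do raises manip.Unreachable and nothing moves.
- manip.sign_off(): hands the job in; it is judged then, once.
Trained networks look in the newest picture that a camera, given by its name, has taken for a name from the list of things; names that differ only in an ending like _2 or _b are one class to them, and where a whole thing is asked for, a point or a joint stands for the part that bears it (a point fixed in the world has none). Each returns a list of dicts, best first, with "confidence" (0 to 1); they miss things now and then, are a little off and sometimes report something else, mostly with a low value. They report only what shows in the picture. A call takes as long as a camera call. They do not tell look-alikes from the thing itself.
- manip.look_for(camera, name): "at" ([x, y, z] in m, in world coordinates, good to about 4 mm: the middle of the surface that is visible of it).
Readings, each from a call of its own:
- manip.current_time(): time.
- manip.current_qpos(): joint angles.
- manip.current_joint_vel(): joint speeds.
- manip.current_joint_torque(): joint torques, N m.
- manip.current_ee_pos(): TCP position.
- manip.current_tcp_rot(): TCP orientation.
- manip.current_force(): force on the tool from outside, world axes, zero at the start.
- manip.current_ft_torque(): the same for the moment, N m.
- manip.current_grip_width(): opening from 0.0 (shut) to 1.0 (fully open).
- manip.current_grip_force(): force on a finger pad.
Only numpy, scipy, OpenCV 4.12 (cv2) and the standard library are available. Lean on these libraries where they do the work, as an engineer would, in place of code of your own. Each camera call takes 0.05 s, during which the arm holds its last target. There are 200 camera calls.

## Working session

There is one attempt and no reset: what is moved stays moved. The work goes in short steps, each a Python script; the robot and the scene stay as the last script left them, time stands still between calls to the robot, and variables do not carry over. Pictures are saved under pics/ and viewed, at most 10 in all, crops included, and the job is handed in when it is done.

```bash
mkdir -p pics; ls; python3 - <<'E'
from bench import manip
import cv2,numpy as np
np.set_printoptions(precision=4,suppress=True)
for c in ["top","side"]:
    im,d=manip.grab_frame(c); cv2.imwrite(f"pics/{c}0.png",im[:,:,::-1]); np.save(f"pics/{c}0.npy",d)
    k=manip.get_calibration(c); K,R,t=[np.array(k[x]) for x in("camera_matrix","R","t")]
    print(c,K.tolist(),-R.T@t,R.tolist())
    for n in ["tongs_grip","tongs_jaws","tongs_left","tongs_right","drum_center","rack","pyramid","brick","round_box","carton"]:
        for r in manip.look_for(c,n)[:3]:
            p=K@(R@np.array(r["at"])+t); print(n,np.array(r["at"]),round(r["confidence"],2),(p[:2]/p[2]).round())
print(manip.current_time())
E
```

```text
pics
top [[426.33977779202013, 0.0, 252.97273657455233], [0.0, 426.33977779202013, 190.2411117447399], [0.0, 0.0, 1.0]] [ 0.399  -0.075   1.1713] [[0.028134958718065848, -0.9996010512446192, -0.0024824279616683944], [-0.9896450626312688, -0.02750488075750801, -0.14087629873072097], [0.14075181742160486, 0.006420271424745679, -0.9900240936499213]]
tongs_grip [0.4178 0.2474 0.0312] 0.77 [133. 240.]
tongs_jaws [0.4219 0.2501 0.0359] 0.7 [132. 239.]
tongs_left [0.4376 0.2605 0.0251] 0.9 [129. 233.]
tongs_right [0.7002 0.2707 0.0601] 0.34 [128. 134.]
drum_center [ 0.4853 -0.0433  0.0346] 0.8 [243. 218.]
drum_center [0.6116 0.0662 0.0573] 0.52 [203. 169.]
drum_center [0.8092 0.0814 0.0369] 0.49 [202. 100.]
rack [ 0.6478 -0.0396  0.1279] 0.75 [243. 150.]
pyramid [ 0.6008 -0.0333  0.0477] 0.69 [241. 174.]
brick [ 0.5947 -0.135   0.0387] 0.6 [278. 178.]
brick [0.4378 0.2648 0.0269] 0.41 [128. 233.]
round_box [ 0.5116 -0.5194  0.0329] 0.72 [421. 213.]
carton [0.6971 0.2681 0.0593] 0.6 [129. 135.]
side [[385.2814165035922, 0.0, 259.4189302907333], [0.0, 385.2814165035922, 189.3248545746062], [0
[... 310 characters left out ...]
-0.154   0.0387] 0.38 [267. 210.]
tongs_jaws [0.4377 0.2448 0.0237] 0.92 [221. 147.]
tongs_left [0.4523 0.2569 0.0226] 0.73 [224. 146.]
tongs_right [0.4288 0.2064 0.0233] 0.49 [219. 153.]
tongs_right [0.6997 0.2418 0.0584] 0.48 [283. 137.]
drum_center [0.8128 0.0645 0.0272] 0.67 [318. 168.]
drum_center [ 0.4855 -0.0549  0.0325] 0.64 [235. 194.]
drum_center [0.6143 0.0501 0.0469] 0.42 [268. 170.]
rack [ 0.6498 -0.0944  0.1237] 0.89 [283. 179.]
pyramid [ 0.6007 -0.0493  0.0378] 0.45 [267. 190.]
brick [ 0.592  -0.1535  0.0384] 0.55 [267. 210.]
round_box [ 0.5179 -0.5353  0.0348] 0.84 [255. 315.]
round_box [0.7023 0.2444 0.0577] 0.66 [284. 137.]
carton [0.6996 0.2439 0.056 ] 0.69 [283. 137.]
1.1
```

```bash
python3 - <<'E'
import cv2,numpy as np
a=cv2.imread("pics/top0.png"); b=cv2.imread("pics/side0.png")
cv2.imwrite("pics/v1.png",cv2.resize(a[70:300,60:460],(800,460),interpolation=cv2.INTER_CUBIC))
cv2.imwrite("pics/v2.png",cv2.resize(b[100:260,140:360],(800,582),interpolation=cv2.INTER_CUBIC))
E
```

```text
(no output)
```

View pics/v1.png

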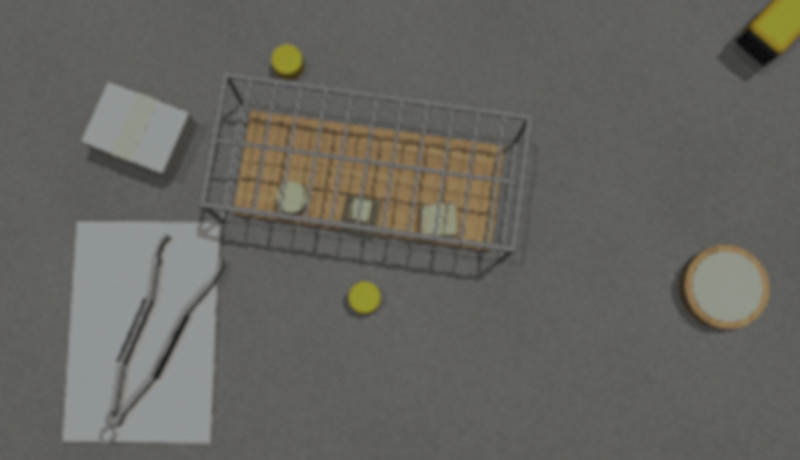

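View pics/v2.png

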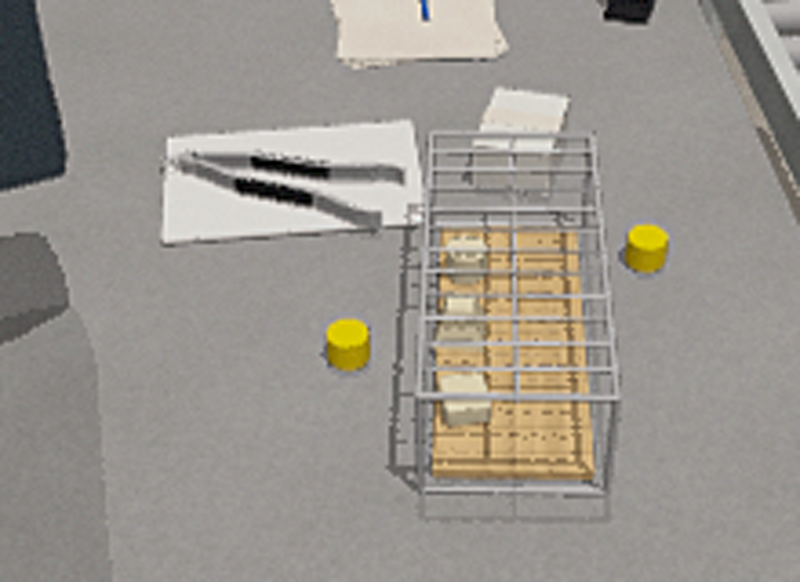

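The tongs lie on the white board, with the pivot at crop-1 (113,420) and the jaws at (168,237) and (223,263).

There are three drum candidates in crop 1:
- The yellow one in front of the rack at (364,298).
- The yellow one behind the rack at (287,60).
- The ivory round one under the deck at (292,197), which is (465,255) in crop 2.

Only the last is ivory and on the board near the front edge, so it is the target. The yellow ones are look-alikes. I'll move over the tongs next and check them with the wrist camera.

```bash
cat > h.py <<'E'
from bench import manip
import cv2,numpy as np
np.set_printoptions(precision=4,suppress=True)
def cal(c):
    k=manip.get_calibration(c); return [np.array(k[x]) for x in("camera_matrix","R","t")]
def ray(c,k,uv):
    K,R,t=k; v=np.array([(uv[0]-K[0,2])/K[0,0],(uv[1]-K[1,2])/K[1,1]])
    if c=="wrist":
        th=np.hypot(*v); d=np.r_[v/max(th,1e-9)*np.sin(th),np.cos(th)]
    else: d=np.r_[v,1]
    return -R.T@t,R.T@d
def atz(c,k,uv,z):
    o,d=ray(c,k,uv); return o+d*(z-o[2])/d[2]
def proj(c,k,X):
    K,R,t=k; p=R@np.array(X)+t
    if c=="wrist":
        r=np.hypot(p[0],p[1]); v=p[:2]/r*np.arctan2(r,p[2])
    else: v=p[:2]/p[2]
    return v*[K[0,0],K[1,1]]+K[:2,2]
def down(yaw,flip=1):   # tool x = flip*(heading), z down
    x=flip*np.array([np.cos(yaw),np.sin(yaw),0]); z=np.array([0,0,-1.]); return np.c_[x,np.cross(z,x),z]
E
python3 - <<'E'
from h import *
k=cal("top")
P={n:atz("top",k,uv,z) for n,uv,z in [("piv",(116.5,280),.03),("jl",(144,188.5),.03),("jr",(171.5,201.5),.03),("gl",(126.5,235),.03),("gr",(145.5,243),.03),("rl",(162.5,175),.129),("rr",(318.5,193.5),.129),("drumtop",(206,167),.051)]}
for n in P: print(n,P[n])
m=(P["jl"]+P["jr"])/2-P["piv"]; yaw=np.arctan2(m[1],m[0]); g=P["piv"]+m/np.linalg.norm(m)*.105
r=P["rl"]-P["rr"]; print("yaw",yaw,np.linalg.norm(m),"grip",g,(P["gl"]+P["gr"])/2,"rackyaw",np.arctan2(-r[0],r[1]),np.linalg.norm(r))
print(manip.current_tcp_rot())
for f in (1,-1):
    for y in (yaw,np.arctan2(-r[0],r[1])):
        print(f,manip.inverse_kinematics([g[0],g[1],.2],down(y,f)))
f=1
q=manip.inverse_kinematics([g[0],g[1],.2],down(yaw,1))
t0=manip.current_time(); manip.move_ptp([g[0],g[1],.2],down(yaw,1 if q is not None else -1)); print("t",t0,manip.current_time())
kw=cal("wrist"); im,d=manip.grab_frame("wrist"); cv2.imwrite("pics/w1.png",im[:,:,::-1]); np.savez("pics/w1.npz",K=kw[0],R=kw[1],t=kw[2],d=d)
print(kw[0].tolist(),-kw[1].T@kw[2],kw[1][2]); 
for n in ("tongs_grip","tongs_jaws","drum_center"): print(n,[(np.array(r["at"]),round(r["confidence"],2)) for r in manip.look_for("wrist",n)[:2]])
E
```

```text
piv [0.3132 0.2842 0.03  ]
jl [0.5578 0.2275 0.03  ]
jr [0.5245 0.1511 0.03  ]
gl [0.4314 0.2661 0.03  ]
gr [0.4117 0.2141 0.03  ]
rl [0.5791 0.1575 0.129 ]
rr [ 0.5435 -0.2299  0.129 ]
drumtop [0.6175 0.0597 0.051 ]
yaw -0.394395356817783 0.24694167694712926 grip [0.4101 0.2438 0.03  ] [0.4215 0.2401 0.03  ] rackyaw -0.09162996733135254 0.38903991444067576
[[ 0.9257  0.3782 -0.    ]
 [ 0.3782 -0.9257  0.    ]
 [ 0.     -0.     -1.    ]]
1 [ 0.4388  0.2573  1.8678 -0.      1.0165  2.404 ]
1 [ 0.4388  0.2573  1.8678 -0.      1.0165  2.1012]
-1 [ 0.4388  0.2573  1.8678 -0.      1.0165 -0.7376]
-1 [ 0.4388  0.2573  1.8678 -0.      1.0165 -1.0404]
t 1.1 3.85
[[297.3186396354542, 0.0, 249.9140905363329], [0.0, 297.3186396354542, 188.98216438489882], [0.0, 0.0, 1.0]] [0.4866 0.2119 0.3427] [-0.2925  0.1222 -0.9484]
tongs_grip [(array([0.427 , 0.2502, 0.0337]), 0.91), (array([0.4498, 0.259 , 0.0338]), 0.55)]
tongs_jaws [(array([0.4286, 0.2495, 0.031 ]), 0.74)]
drum_center [(array([ 0.4873, -0.026 ,  0.0325]), 0.65)]
```

View pics/w1.png

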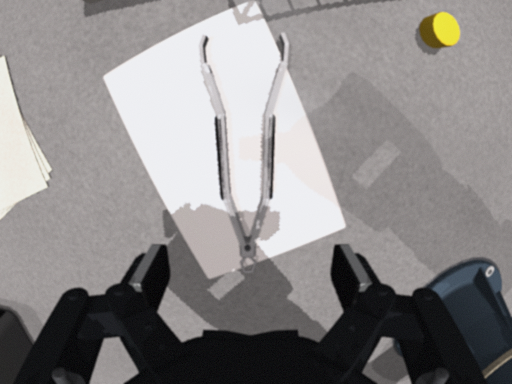

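The wrist view shows the tongs clearly: pivot (248,247), jaw tips about (206,40) and (284,38), and dark grips spanning rows 117–198 at columns 217–273. The yellow look-alike is at (440,30). I'll compute the tongs' pose from these points and check it against the given sizes.

```bash
python3 - <<'E'
from h import *
a=np.load("pics/w1.npz"); k=(a["K"],a["R"],a["t"])
A=lambda u,v:atz("wrist",k,(u,v),.030)[:2]
pv=A(248,247); jl,jr=A(205,40),A(285,37); gl=(A(217,117)+A(225,198))/2; gr=(A(274,117)+A(269,198))/2
m=(jl+jr)/2-pv; u=m/np.linalg.norm(m); n=np.array([-u[1],u[0]])
print("yaw",np.arctan2(u[1],u[0]),"len",np.linalg.norm(m),"tips",(jl-jr)@n,"over grips",(gl-gr)@n,"pivot",pv)
print("grip from pivot",pv+.105*u,"from grips",(gl+gr)/2,"from tips",(jl+jr)/2-.136*u)
E
```

```text
yaw -0.38298726704969027 len 0.2371443741342922 tips 0.08250498800195438 over grips 0.05457551158551054 pivot [0.3231 0.2826]
grip from pivot [0.4205 0.2434] from grips [0.4234 0.2426] from tips [0.4169 0.2448]
```

```bash
python3 - <<'E'
from h import *
g=np.array([.4203,.2436]); R=down(-.383)
manip.move_l([*g,.10],R,.25); manip.move_l([*g,.012],max_speed=.1)
print("F",manip.current_force())
manip.set_gripper(.62,30); print("w",manip.current_grip_width(),manip.current_grip_force(),manip.current_force())
manip.move_l([*g,.03],max_speed=.05); manip.move_l([*g,.12],max_speed=.15)
print("w",manip.current_grip_width(),manip.current_grip_force(),manip.current_force(),manip.current_time())
kw=cal("wrist"); im,d=manip.grab_frame("wrist"); cv2.imwrite("pics/w2.png",im[:,:,::-1]); np.savez("pics/w2.npz",K=kw[0],R=kw[1],t=kw[2],d=d)
im,d=manip.grab_frame("side"); cv2.imwrite("pics/s2.png",cv2.resize(im[70:230,140:360,::-1],(440,320),interpolation=cv2.INTER_CUBIC))
a=cv2.imread("pics/w2.png");b=cv2.imread("pics/s2.png"); c=np.zeros((384,800,3),np.uint8); c[:,:360]=a[:,70:430]; c[:320,360:]=b; cv2.imwrite("pics/v3.png",c)
E
```

```text
F [ 0.2246  0.073  -0.0511]
w 0.6220723563065441 13.113711923360825 [-0.6956 -0.7735 11.7072]
w 0.6220584109183225 9.131964594125748 [ 0.3796 -0.0825 -1.3456] 7.3167
```

View pics/v3.png

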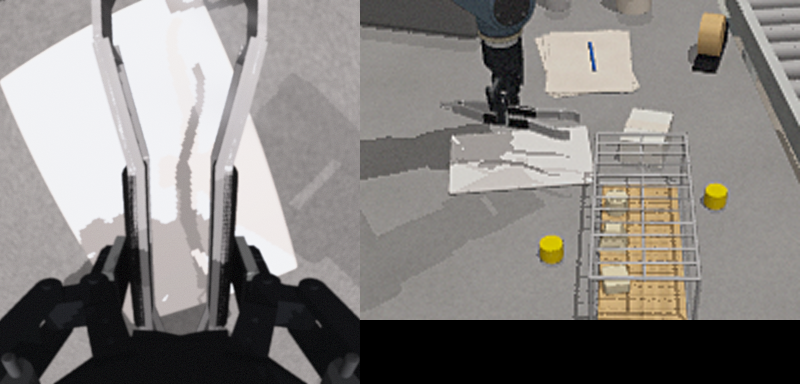

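The side and wrist views show the tongs held level, with the jaws ahead at wrist pixels of about (172,30) and (320,30). Nothing else has moved. Next I'll check the tilt and height of the tongs from depth, then hover over the rack to fix the drum and the rack from above.

```bash
python3 - <<'E'
from h import *
def arm(f,tcp,yaw):
    a=np.load(f); k=(a["K"],a["R"],a["t"]); d=a["d"]; v,u=np.mgrid[0:384:3,0:512:3]
    dd=d[::3,::3]; K=k[0]; x=(u-K[0,2])/K[0,0]; y=(v-K[1,2])/K[1,1]; th=np.hypot(x,y)+1e-9
    s=np.tan(th)/th; C=np.stack([x*s*dd,y*s*dd,dd],-1); W=(C-k[2])@k[1]
    L=(W-tcp)@np.c_[[np.cos(yaw),np.sin(yaw),0],[-np.sin(yaw),np.cos(yaw),0],[0,0,1.]]
    for x0 in (.05,.06,.075,.09,.105,.12,.135):
        m=(abs(L[...,0]-x0)<.007)&(abs(L[...,2]-.015)<.04)&(dd>0)&(abs(L[...,1])<.06)
        l=L[m]
        if len(l): print(x0,len(l),"ztop",np.percentile(l[:,2],[50,90]),"y",np.percentile(l[:,1],[3,97]))
arm("pics/w2.npz",np.r_[.4203,.2436,.12],-.383)
R=down(-.092); p=np.array([.615,.058])-.05*R[:2,0]
manip.move_l([.4203,.2436,.27],max_speed=.25); manip.move_ptp([*p,.28],R); print(manip.current_time(),manip.current_grip_width())
kw=cal("wrist"); im,d=manip.grab_frame("wrist"); cv2.imwrite("pics/w3.png",im[:,:,::-1]); np.savez("pics/w3.npz",K=kw[0],R=kw[1],t=kw[2],d=d)
for n in ("drum_center","pyramid","brick","rack"): print(n,[(np.array(r["at"]),round(r["confidence"],2),proj("wrist",kw,r["at"])) for r in manip.look_for("wrist",n)[:2]])
E
```

```text
0.05 188 ztop [0.0177 0.0186] y [-0.0245  0.0243]
0.06 179 ztop [0.0178 0.0187] y [-0.0251  0.0246]
0.075 184 ztop [0.0176 0.0187] y [-0.0289  0.0291]
0.09 177 ztop [0.0175 0.0186] y [-0.0323  0.0325]
0.105 154 ztop [0.0176 0.0187] y [-0.0351  0.0355]
0.12 128 ztop [0.0168 0.0186] y [-0.0363  0.0366]
0.135 6 ztop [-0.0001  0.0036] y [-0.032   0.0322]
9.0917 0.6210979329771259
drum_center [(array([ 0.4956, -0.035 ,  0.0338]), 0.89, array([323.3862, 196.9666])), (array([0.6146, 0.0633, 0.0509]), 0.69, array([246.1488, 118.8768]))]
pyramid [(array([ 0.5971, -0.0344,  0.0553]), 0.56, array([324.8797, 127.2759]))]
brick [(array([ 0.5955, -0.1274,  0.0395]), 0.96, array([385.9392, 124.0761]))]
rack [(array([ 0.6432, -0.0504,  0.1258]), 0.63, array([354.1108,  90.5998]))]
```

View pics/w3.png

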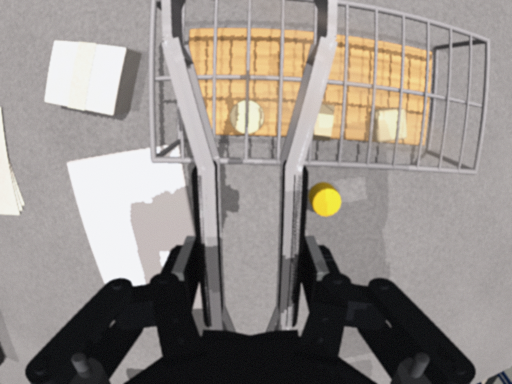

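The wrist view shows:
- The ivory drum at about (247,118), seen through the wires between the arms.
- The pyramid at (324,125) and the brick at (390,125).
- The yellow look-alike outside the rack at (326,199).
- The deck's front edge running from (153,161) to (476,171).

I'll confirm the drum with one enlarged crop and fit its outline.

```bash
python3 - <<'E'
from h import *
a=np.load("pics/w3.npz"); k=(a["K"],a["R"],a["t"]); im=cv2.imread("pics/w3.png")
E=[atz("wrist",k,p,.127) for p in [(153,161),(250,162),(350,166),(476,171)]]; print(np.array(E)); r=E[0]-E[3]; print("rack yaw",np.arctan2(-r[0],r[1]),np.linalg.norm(r))
kc=cal("wrist"); d=a["d"]
hsv=cv2.cvtColor(im,cv2.COLOR_BGR2HSV)
m=((hsv[...,1]<70)&(hsv[...,2]>150)&(abs(d-np.median(d[110:126,238:256]))<.03)).astype(np.uint8); m[:95]=0;m[140:]=0;m[:,:222]=0;m[:,272:]=0
ys,xs=np.nonzero(m); W=np.array([atz("wrist",k,(x,y),.051) for x,y in zip(xs,ys)]); (c,rad)=cv2.minEnclosingCircle(np.float32(W[:,:2]*1000))
print("drum top fit",c,rad,len(xs),"px",xs.min(),xs.max(),ys.min(),ys.max())
big=cv2.resize(im[85:185,150:350],(800,400),interpolation=cv2.INTER_CUBIC)
P=[np.r_[np.array(c)/1000+.022*np.array([np.cos(t),np.sin(t)]),.051] for t in np.linspace(0,6.28,40)]
for p in P:
    u=(proj("wrist",k,p)-[150,85])*4; cv2.circle(big,(int(u[0]),int(u[1])),1,(0,0,255),-1)
cv2.imwrite("pics/v4.png",big)
E
```

```text
[[ 0.5887  0.1635  0.127 ]
 [ 0.5771  0.062   0.127 ]
 [ 0.5641 -0.0433  0.127 ]
 [ 0.5458 -0.225   0.127 ]]
rack yaw -0.10989899480117604 0.3908176582557407
drum top fit (618.0087890625, 61.89840316772461) 21.489349365234375 753 px 231 263 99 133
```

View pics/v4.png

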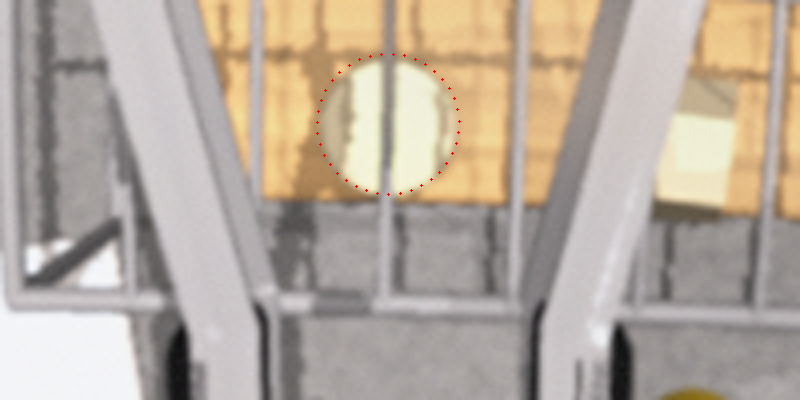

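The crop confirms it: the ivory disc at crop (388,125) fits the 22 mm circle exactly. The fit gives a centre of (0.6175, 0.062), 41 mm behind the front edge, which matches the description. The tongs are level, centred, and 7 mm above the TCP. I'll go in from the front now.

```bash
python3 - <<'E'
from h import *
R=down(-.11); u=R[:2,0]; D=np.array([.6175,.0620])
p0=D-.225*u; p1=D-.115*u
manip.move_l([*p0,.28],R,.2); manip.move_l([*p0,.029],max_speed=.2); print(manip.current_force(),manip.current_time())
manip.move_l([*(D-.17*u),.029],max_speed=.08); manip.move_l([*p1,.029],max_speed=.05)
print(manip.current_force(),manip.current_grip_width(),manip.current_ee_pos(),manip.current_time())
kw=cal("wrist"); im,d=manip.grab_frame("wrist"); cv2.imwrite("pics/w4.png",im[:,:,::-1])
im2,_=manip.grab_frame("side"); b=cv2.resize(im2[110:230,180:340,::-1],(400,300),interpolation=cv2.INTER_CUBIC)
c=np.zeros((384,800,3),np.uint8); c[:,:400]=im[:,50:450,::-1]; c[:300,400:]=b; cv2.imwrite("pics/v5.png",c)
E
```

```text
[-0.0318 -0.2818 -1.4951] 11.7667
[-0.2088 -0.1094 -0.6089] 0.6216691186248829 [0.5029 0.0747 0.029 ] 13.8583
```

View pics/v5.png

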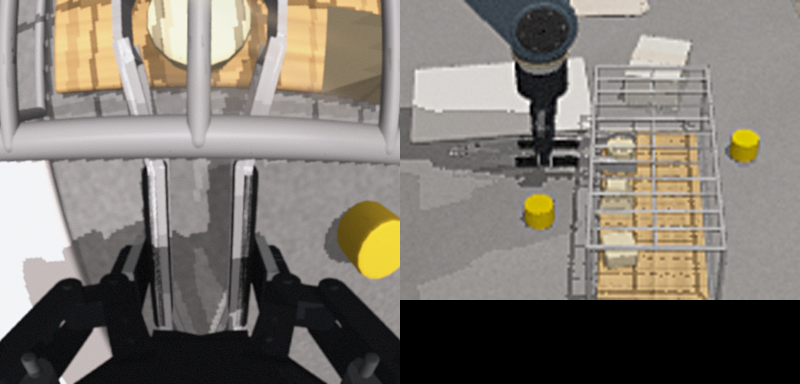

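The wrist view shows the drum centred between the jaws: drum at crop column 200, arms at 122 and 283. The rack is clear, the force is nil, and nothing has been disturbed. I'll check the drum's front edge at (250,67), then close in steps.

```bash
python3 - <<'E'
from h import *
kw=cal("wrist"); u=down(-.11)[:2,0]; e=atz("wrist",kw,(250,67),.051); p=manip.current_ee_pos()
s=(e[:2]-p[:2])@u+.022; print("drum ahead of grip by",s)
if abs(s-.115)<.015 and abs(s-.115)>.004:
    manip.move_l([*(p[:2]+(s-.115)*u),.029],max_speed=.04)
for w in (.57,.53,.50,.47,.44,.40):
    manip.set_gripper(w,45); print(w,manip.current_grip_width(),manip.current_grip_force(),manip.current_force())
    if manip.current_grip_width()-w>.012: break
print(manip.current_time(),manip.current_ee_pos())
im,d=manip.grab_frame("wrist"); cv2.imwrite("pics/w5.png",im[:,:,::-1])
E
```

```text
drum ahead of grip by 0.1151606135722889
0.57 0.5748219246641045 9.990266114473343 [-0.525  -0.1168 -0.7016]
0.53 0.5349358083823024 10.569087412732188 [ 0.7302 -0.7464 -1.4073]
0.5 0.5069343945811934 23.91485083149746 [-0.2093 -0.0235 -1.3843]
0.47 0.49299864048080233 46.57611914444715 [-1.1349 -0.7505 -0.4613]
14.8333 [0.5032 0.0746 0.029 ]
```

View pics/w5.png

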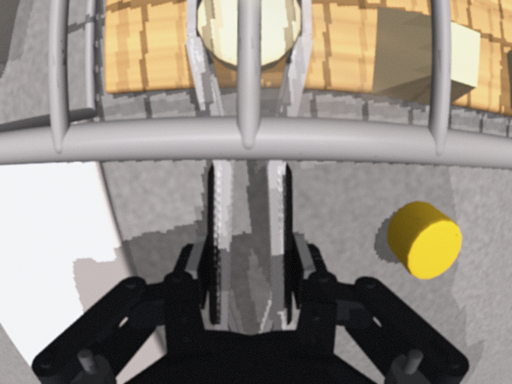

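The jaws are closed on the drum at about 42 mm over the grips, with 46 N on the pads. The drum sits at (249,30) between them. I'll lift it, draw it out, raise it and check.

```bash
python3 - <<'E'
from h import *
u=down(-.11)[:2,0]; p=manip.current_ee_pos()[:2]
f=lambda s:print(s,manip.current_grip_width(),manip.current_grip_force(),manip.current_force(),manip.current_time())
manip.move_l([*p,.054],max_speed=.04); f("lift")
q=p-.125*u
manip.move_l([*(p-.01*u),.054],max_speed=.03); manip.move_l([*q,.054],max_speed=.07); f("out")
manip.move_l([*q,.25],max_speed=.1); manip.dwell(.5); f("up"); print(manip.current_ee_pos())
im,d=manip.grab_frame("wrist"); print("drum",[(np.array(r["at"]),round(r["confidence"],2)) for r in manip.look_for("wrist","drum_center")[:3]])
im2,_=manip.grab_frame("side"); print("drum",[(np.array(r["at"]),round(r["confidence"],2)) for r in manip.look_for("side","drum_center")[:4]])
b=cv2.resize(im2[90:230,180:340,::-1],(400,350),interpolation=cv2.INTER_CUBIC)
c=np.zeros((384,800,3),np.uint8); c[:,:400]=im[:,50:450,::-1]; c[:350,400:]=b; cv2.imwrite("pics/v6.png",c)
E
```

```text
lift 0.49783946623026154 46.54824110213667 [ 0.6099  0.2717 -1.4353] 15.6583
out 0.4943939019480569 46.544008422642946 [-0.2576 -1.1245 -2.1565] 17.9333
up 0.49416123352802965 46.545311668887734 [ 0.3751 -0.1659 -1.1117] 20.5417
[0.379  0.0884 0.25  ]
drum [(array([0.4848, 0.0804, 0.2708]), 0.89), (array([ 0.4857, -0.0364,  0.0334]), 0.7)]
drum [(array([ 0.4874, -0.0542,  0.0343]), 0.7), (array([0.4931, 0.0715, 0.2676]), 0.6), (array([0.8117, 0.0641, 0.0285]), 0.49), (array([ 0.599 , -0.0487,  0.0363]), 0.27)]
```

View pics/v6.png

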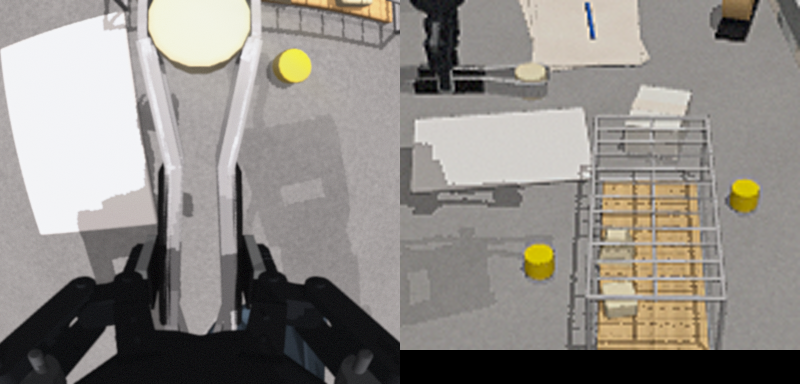

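The drum is held level in the jaws at wrist-crop (200,20), with its top at z of about 0.27. It is in front of the rack and well above the deck, and the other things have not moved. Handing in.

```bash
python3 -c "
from bench import manip
print(manip.sign_off())"
```

```text
the job is handed in; nothing more can be done
None
```

The job is handed in: the small round cheese is held up in the tongs in front of the rack, its underside at about 0.23 m against the deck top at 0.129 m. The robot's clock read about 21 s of the 48 s allowed, and no bumps showed in the force readings or pictures.

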